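# Put a heat sink to preheat on the bench hotplate

### The arm

A 7-joint arm with a two-finger parallel gripper is mounted at the origin on the work surface. World frame = base frame: x ahead of the robot, y to its left, z up, the work surface at z = 0. Lengths are in m, angles in rad, forces in N, time in s.
With the tool pointing down it reaches from about 0.4 to 0.85 m from the base axis. Payload 10.4 kg.
Tool frame: the origin (TCP) lies at the centre of the arm's flange, where the gripper is bolted on; the fingertips stand 173 mm ahead of it and the grasp point (between the pads) lies 155 mm ahead of it; z points along the fingers, y is the line along which they close (so a half turn about z gives the same grasp; the last joint's range is limited). The gripper opens to 85 mm and grips with 20 to 120 N. Pads are 22 mm wide; open, the fingers measure 114 mm over their backs; the gripper's body (76 mm by 85 mm) begins 54 mm behind the grasp point. The pads swing forward as they close: fully open they stand 13 mm farther back than shut.
Start: joints at [-1.225, 0.332, -0.065, 1.46, 0.022, 1.35, -0.088], TCP at [0.225, 0.583, 0.405] pointing down, gripper open.
Joint ranges: [-2.6, 2.6], [-0.5, 2.12], [-1.47, 1.34], [0.16, 2.42], [-1.27, 4.41], [0.06, 2.06], [-2.6, 2.6]. Speed limits (rad/s): [2.22, 2.22, 2.79, 2.79, 3.14, 3.14, 3.14].

### API

Orientations are given as a unit quaternion [x, y, z, w].
In Python, from workcell import manip, viewer, finder gives the robot as it stands.
- The arm moves only by the tool arm_command, never from a script. Its argument "plan" is a list of rows, each an object with "dp": the shift along the tool's x, y, z in mm, a list of three; "spin": the turn about the tool's z in rad. A call has 1 to 5 rows; each row shifts and turns the commanded pose from where the row before left it, along the tool's axes as they then stand; what a row does not reach is not made up. A row lasts 1/10 s, in which the tool goes at most 50 mm and 8.59 degrees, less where a joint would pass 70% of its speed; a pose out of reach is approached as far as the arm can. A call is refused whole if a number of a shift passes 50 or a number of a turn 0.15, either way. A call with a gripper value outside its range is refused whole. "grip" is the closure, from -1 (fully open) to 1 (shut), set as the call begins (left out, the last holds). The fingers move at their own pace and stop on an object; "newtons" is the grip in N (left out, the last holds). Time passes only in rows, so rows that do not move let the fingers close. It gives the time, the measured TCP pose, the force, the opening and the grip force at its end, in the units of the state.
- manip.get_obs(): the state, without advancing time (a new reading comes with each control period).
- viewer.camera(name): name is "scene" or "top" or "wrist"; returns the picture (480x640x3 uint8, blue, green, red); there is no depth.
- viewer.camera_params(name): a dict with "vertical_fov" (degrees; the focal length in pixels is half the picture's height over the tangent of half this angle, whatever the lens; pixels are square), "cx", "cy" (the principal point, pixels), "R" (3x3) and "t" (3): a world point X has camera coordinates R X + t; the wrist camera has in their place "T_tool_cam" (4x4, takes a point from camera to tool coordinates, whose origin is the TCP and whose axes are the flange's). Camera axes: x right, y down, z forward; pixel columns grow to the right and rows downward; lengths in m; the calibration is good to about 2 mm. A picture is of the moment at which its call begins: read the wrist's pose just before it. camera_params takes no time and is no camera call.
- manip.hand_in(): hands the job in; it is judged then, once.
Trained networks look in the newest picture that a camera, given by its name, has taken for a name from the list of things; names that differ only in an ending like _2 or _b are one class to them, and where a whole thing is asked for, a point or a joint stands for the part that bears it (a point fixed in the world has none). Each returns a list of dicts, best first, with "score" (0 to 1); they miss things now and then, are a little off and sometimes report something else, mostly with a low value. They report only what shows in the picture. A call takes as long as a camera call. They do not tell look-alikes from the thing itself.
- finder.find_in(camera, thing): "position" ([x, y, z] in m, in world coordinates, good to about 4 mm: the middle of the surface that is visible of it).
The state is a dict: "clock": time; "joint_pos": joint angles; "joint_velocities": joint speeds; "tau": joint torques, N m; "position": TCP position; "ee_rot": TCP orientation; "ft_force": force on the tool from outside, world axes, zero at the start; "torque": the same for the moment, N m; "grip_width": opening from 0.0 (shut) to 1.0 (fully open); "grasp_force": force on a finger pad.
Only numpy, scipy, OpenCV 4.12 (cv2) and the standard library are available. Lean on these libraries where they do the work, as an engineer would, in place of code of your own. Each camera call takes 0.05 s, during which the arm holds its last target. There are 200 camera calls.

### The job

Pick the large finned heat sink out of the grey parts tote, reaching in under its carrying handle, and set it down gently (no dropping) base down, fins up, in the small steel pan parked on the hotplate's square mark. Then slide the pan along the hotplate, without lifting it, until it sits inside the round mark, and let go. Leave the other parts in the tote and everything else on the bench where it is.

Things in the scene. Friction and masses are not known exactly. Their poses are not given: they have to be found in the camera images.
- heat_sink: The target: the larger of two bare aluminium heat sinks in the tote; 56 long (x) x 26 wide (y) x 30 mm high, 5 fins running along x on a 6 mm base, fins up. 0.09 kg. Origin: centre of its underside, z up. Its two long sides are flat outer fins, good to grip.
- tote: Grey plastic parts tote, fixed to the bench, 210 (x) x 320 (y) mm outside, floor 4 mm thick, walls 5 mm thick; the long wall on its -x side (towards the robot) is 22 mm high, the other three 34 mm. Origin: centre of its underside.
- tote_bar (a point): Middle of the tote's fixed carrying handle: a round steel bar, 16 mm diameter, along the tote's y over its middle, axis 160 mm above the bench, on flat uprights (30 mm in x, 8 mm thick) at y = +-161 mm. The heat sink lies under the bar, so the tool has to come in tilted, leaning back towards -x.
- pan: Small round steel pan, loose, 0.35 kg: 112 mm across the rim, 108 at the foot, 24 mm high, wall 3 mm, floor 4 mm thick. A straight flat handle, 14 mm wide and 8 mm thick, runs along -x (roughly to the robot) from the rim to x = -137 mm, its mid-height 26 mm above the pan's underside. Origin: centre of the underside, z up.
- pan_grip (a point): A point to grip on the pan's handle: mid-width, mid-height, 105 mm from the pan's centre, 26 mm above its underside.
- hotplate: Flat bench hotplate, fixed: 200 (x) x 360 (y) x 45 mm high, flat dark steel top at 45 mm, grey sides with two small knobs on the side towards the robot. Origin: centre of the underside. It carries a square mark and a round mark side by side along y, 190 mm apart.
- heat_mark: Round mark painted on the hotplate's top, a white circle line of 133 mm diameter (65 mm inner radius); flat. Origin: its centre, on the top surface. Where the pan must end.
- park_mark: Square mark painted on the hotplate's top, white outline of 133 mm side; flat. Origin: its centre, on the top surface. Where the pan starts.
- small_sink: a plain aluminium part lying loose in the tote, not the target; the small heat sink, 26 x 24 x 16 mm high, 5 fins. Origin: centre of underside.
- can: a plain aluminium part lying loose in the tote, not the target; a smooth upright capacitor can, 23 mm diameter, 25 mm high. Origin: centre of underside.
- bracket: a plain aluminium part lying loose in the tote, not the target; an L bracket, 30 x 36 mm foot, 3 mm thick, flange 22 mm high. Origin: centre of underside of the foot.
- bar: a plain aluminium part lying loose in the tote, not the target; a square bar end, 16 x 44 x 16 mm high. Origin: centre of underside.
- knob_cap: a plain aluminium part lying loose in the tote, not the target; a round knob cap, 30 mm diameter, 15 mm high. Origin: centre of underside.
- wool_pot: Brass pot of tip-cleaning wool, 74 mm diameter, 43 mm high, standing on the bench to the robot's left; leave alone. Origin: centre of underside.
- driver: Screwdriver, black handle, lying along x on the bench to the robot's right; leave alone. Origin: on its underside, near mid-length.
- board: Blue circuit board, 90 x 60 x 4 mm, lying on the bench to the robot's left; leave alone. Origin: centre of underside.
Things that resemble listed ones, but are neither listed nor needed, are in the scene too. Leave any blue look-alike of the bracket alone.

How it is judged:
By the outcome, as a careful person would: the job done as asked, in the order asked, and still so for the second after the job is handed in, with the robot touching nothing.
It also fails if it takes over 64 s, if anything falls off the work surface, if the arm or the gripper's body presses on something with over 40 N, if the wrist force passes 120 N, or if a joint passes its speed limit or range.

## Working session

There is one attempt and no reset: what is moved stays moved. The work goes in short steps, Python scripts to look and compute and a tool call to move; the robot and the scene stay as the last step left them, time stands still between calls to the robot, and variables do not carry over. Pictures are saved under pics/ and viewed, at most 10 in all, crops included, and the job is handed in when it is done.

Besides the shell and the picture viewer there is one more tool, called as name([rows], argument=value, ...), one row to a line, values as JSON. arm_command: Moves the arm, as the interface text tells. Its arguments: {"type":"object","properties":{"plan":{"type":"array","items":{"type":"object","properties":{"dp":{"type":"array","items":{"type":"number"}},"spin":{"type":"number"}}}},"grip":{"type":"number"},"newtons":{"type":"number"}},"required":["plan"]}

```bash
mkdir -p pics; ls; python3 - <<'E'
from workcell import manip, viewer, finder
import cv2, numpy as np
o=manip.get_obs(); print({k:np.round(v,3).tolist() for k,v in o.items()})
a=viewer.camera("scene"); b=viewer.camera("top")
cv2.imwrite("pics/scene.png",a); cv2.imwrite("pics/top.png",b)
for n in ["heat_sink","tote","tote_bar","pan","pan_grip","heat_mark","park_mark","hotplate"]:
    for c in ["scene","top"]:
        print(n,c,[(np.round(d["position"],3).tolist(),round(d["score"],2)) for d in finder.find_in(c,n)][:3])
for c in ["scene","top","wrist"]: print(c,viewer.camera_params(c))
E
```

```text
pics
{'clock': 0.0, 'joint_pos': [-1.225, 0.333, -0.065, 1.461, 0.022, 1.35, -0.088], 'joint_velocities': [0.0, -0.001, 0.001, 0.0, -0.0, 0.0, 0.001], 'tau': [0.001, -62.543, 0.05, -39.161, 0.016, 0.01, 0.0], 'position': [0.225, 0.583, 0.404], 'ee_rot': [0.183, 0.983, -0.001, -0.0], 'ft_force': [0.342, 0.698, -0.341], 'torque': [0.047, -0.036, -0.047], 'grasp_force': 0.0, 'grip_width': 1.0}
heat_sink scene [([0.614, 0.251, 0.027], 0.89)]
heat_sink top [([0.604, 0.25, 0.028], 0.57)]
tote scene [([0.61, 0.235, 0.004], 0.77), ([0.597, -0.316, 0.044], 0.24)]
tote top [([0.595, 0.232, 0.002], 0.93), ([0.518, 0.246, 0.019], 0.45)]
tote_bar scene [([0.609, 0.235, 0.001], 0.36), ([0.383, -0.557, 0.017], 0.32)]
tote_bar top [([0.592, 0.229, 0.003], 0.86)]
pan scene [([0.594, -0.321, 0.049], 0.85), ([0.567, 0.349, 0.006], 0.3)]
pan top [([0.6, -0.312, 0.048], 0.97), ([0.588, 0.228, 0.003], 0.74), ([0.672, 0.225, 0.031], 0.44)]
pan_grip scene [([0.596, -0.317, 0.046], 0.6)]
pan_grip top []
heat_mark scene []
heat_mark top []
park_mark scene [([0.62, -0.289, 0.046], 0.57), ([0.609, 0.235, 0.002]
[... 527 characters left out ...]
367515894, 'R': array([[ 2.11547992e-02, -9.99763559e-01,  5.02989261e-03],
       [-9.79720559e-01, -2.17328175e-02, -1.99186624e-01],
       [ 1.99248842e-01, -7.14136162e-04, -9.79948666e-01]]), 't': array([-0.02345499,  0.55245256,  1.51990982])}
wrist {'vertical_fov': 63.042005018374546, 'cx': 320.58116146947043, 'cy': 242.2802507175963, 'T_tool_cam': array([[ 1.05321849e-03, -9.59788922e-01, -2.80720707e-01,
         7.16745948e-02],
       [ 9.99999221e-01,  8.22729479e-04,  9.38908387e-04,
         1.14411033e-04],
       [-6.70196667e-04, -2.80721477e-01,  9.59789041e-01,
         3.14744562e-02],
       [ 0.00000000e+00,  0.00000000e+00,  0.00000000e+00,
         1.00000000e+00]])}
```

View pics/scene.png

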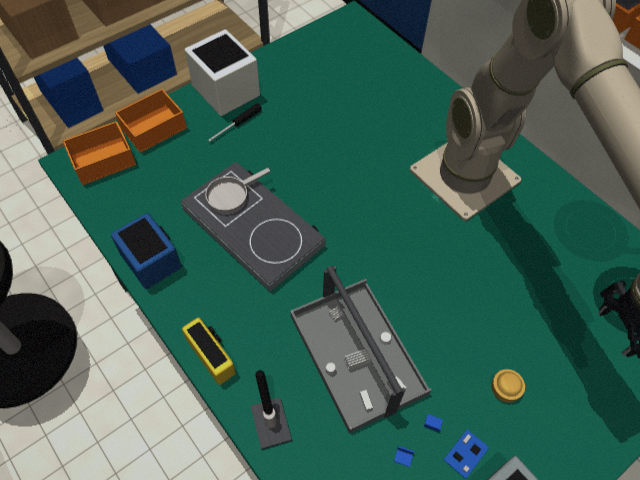

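View pics/top.png

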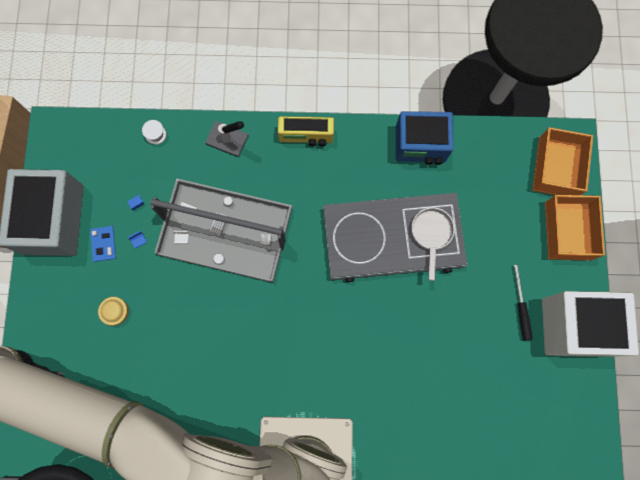

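The scene view shows the tote with the large sink under the bar at about (357,358), the pan at (228,195) with its handle towards the robot, and the round mark at (275,241). In the top view the sink is at about (217,227), the tote's corners are near (175,180), (291,206), (273,279) and (156,255), and the pan's handle end is at (432,279).

```bash
cat > h.py <<'E'
import numpy as np, cv2
from scipy.spatial.transform import Rotation as Ro
from workcell import manip, viewer, finder
def pose():
    o=manip.get_obs(); return np.array(o["position"]), Ro.from_quat(o["ee_rot"]).as_matrix(), o
def cam(n):
    P=viewer.camera_params(n); f=240/np.tan(np.radians(P["vertical_fov"]/2))
    if n=="wrist":
        p,R,_=pose(); T=np.array(P["T_tool_cam"]); Rc=R@T[:3,:3]; c=p+R@T[:3,3]
    else: Rc=np.array(P["R"]).T; c=-Rc@np.array(P["t"])
    return f,P["cx"],P["cy"],Rc,c
def ray(n,uv,z,C=None):
    f,cx,cy,Rc,c=C or cam(n); d=Rc@np.array([(uv[0]-cx)/f,(uv[1]-cy)/f,1]); return c+d*(z-c[2])/d[2]
def proj(n,X,C=None):
    f,cx,cy,Rc,c=C or cam(n); q=Rc.T@(np.array(X)-c); return np.array([cx+f*q[0]/q[2],cy+f*q[1]/q[2]])
def go(target,grasp=True):
    "tool-frame mm shift to bring grasp point (or TCP) to world target"
    p,R,_=pose(); g=p+R[:,2]*0.155 if grasp else p
    return np.round(R.T@(np.array(target)-g)*1000,1)
E
python3 - <<'E'
from h import *
cs=[((175,180),.034),((291,206),.034),((273,279),.022),((156,255),.022)]
W=[ray("top",u,z)[:2] for u,z in cs]; print("tote",np.round(W,3),np.round(np.mean(W,0),3))
for a,b in ((1,0),(2,3)): d=W[b]-W[a]; print(np.degrees(np.arctan2(-d[0],d[1])),np.hypot(*d))
H=[ray("top",u,.045)[:2] for u in ((324,205),(458,195),(466,267),(331,278))]; print("hot",np.round(H,3),np.mean(H,0))
print("round",ray("top",(359,238),.045),"pan",ray("top",(432,229),.069),"handle end",ray("top",(432,279),.075))
p,R,o=pose(); print(p,R[:,0],R[:,1])
E
```

```text
tote [[0.727 0.367]
 [0.661 0.052]
 [0.465 0.094]
 [0.522 0.406]] [0.594 0.23 ]
-11.740927051196328 0.321305422402154
-10.411427350013591 0.31699774460527247
hot [[ 0.663 -0.036]
 [ 0.699 -0.393]
 [ 0.504 -0.409]
 [ 0.468 -0.058]] [ 0.58347205 -0.22395527]
round [ 0.57544233 -0.12962936  0.045     ] pan [ 0.59837144 -0.31725187  0.069     ] handle end [ 0.46639644 -0.31373319  0.075     ]
[0.22530539 0.58298451 0.40475632] [-9.32746766e-01  3.60532201e-01  5.92532951e-05] [3.60532206e-01 9.32746757e-01 1.25137219e-04]
```

arm_command([
  {"dp": [0,-40,-30],"spin": -0.08},
  {"dp": [0,-40,-30],"spin": -0.08},
  {"dp": [0,-40,-30]},
  {"dp": [0,-40,-30]},
  {"dp": [0,-45,-20]},
], grip=-1)

```text
invalid input at $.plan[2]: expected keys dp, spin
```

arm_command([
  {"dp": [-10,-35,-30],"spin": -0.08},
  {"dp": [-20,-35,-25],"spin": -0.08},
  {"dp": [-30,-38,-10],"spin": 0},
  {"dp": [-30,-38,-10],"spin": 0},
  {"dp": [-30,-38,-10],"spin": 0},
], grip=-1)

```text
clock: 1.4
position: [0.2961, 0.3753, 0.4904]
ee_rot: [0.104, 0.995, 0.0, 0.0]
ft_force: [1.6, 0.8, 0.1]
grip_width: 0.999
grasp_force: 0.0
```

arm_command([
  {"dp": [-30,-38,-10],"spin": 0},
  {"dp": [-30,-38,-10],"spin": 0},
  {"dp": [-30,-38,-10],"spin": 0},
  {"dp": [-30,-38,-10],"spin": 0},
  {"dp": [-30,-38,-10],"spin": 0},
])

```text
clock: 1.9
position: [0.4033, 0.1581, 0.5404]
ee_rot: [0.104, 0.995, 0.0, 0.0]
ft_force: [1.0, 0.4, 0.3]
grip_width: 0.999
grasp_force: 0.0
```

arm_command([
  {"dp": [-30,-38,-10],"spin": 0},
  {"dp": [-30,-38,-10],"spin": 0},
  {"dp": [-30,-38,-10],"spin": 0},
  {"dp": [-30,-38,-10],"spin": 0},
  {"dp": [-30,-38,-10],"spin": 0},
])

```text
clock: 2.4
position: [0.5105, -0.0587, 0.5906]
ee_rot: [0.104, 0.995, 0.0, 0.001]
ft_force: [1.0, 0.4, 0.2]
grip_width: 1.0
grasp_force: 0.0
```

arm_command([
  {"dp": [-45,-8,0],"spin": 0},
  {"dp": [-45,-8,0],"spin": 0},
  {"dp": [-45,-8,0],"spin": 0},
  {"dp": [-45,-8,0],"spin": 0},
  {"dp": [-45,-8,0],"spin": 0},
])

```text
clock: 2.9
position: [0.7208, -0.1409, 0.5892]
ee_rot: [0.104, 0.995, 0.0, -0.0]
ft_force: [0.9, 0.4, 3.7]
grip_width: 1.002
grasp_force: 0.0
```

arm_command([
  {"dp": [-45,-4,0],"spin": 0},
  {"dp": [-45,-4,0],"spin": 0},
  {"dp": [-45,0,0],"spin": 0},
  {"dp": [-45,0,0],"spin": 0},
  {"dp": [-45,0,0],"spin": 0},
])

```text
clock: 3.4
position: [0.7738, -0.1812, 0.5978]
ee_rot: [0.132, 0.991, 0.008, 0.021]
ft_force: [-14.7, 4.8, 4.1]
grip_width: 0.999
grasp_force: 0.0
```

```bash
python3 -c "
from h import *
p,R,o=pose(); print(p,R.round(3),np.round(o['joint_pos'],3),o['clock'])"
```

```text
[ 0.77383703 -0.18119692  0.59778108] [[-0.964  0.262  0.044]
 [ 0.262  0.965  0.01 ]
 [-0.04   0.021 -0.999]] [ 0.102  0.998  1.339  0.16  -1.268  2.059  1.577] 3.4
```

arm_command([
  {"dp": [45,0,0],"spin": 0},
  {"dp": [45,5,0],"spin": 0},
  {"dp": [45,5,0],"spin": 0},
  {"dp": [45,5,0],"spin": 0},
  {"dp": [45,5,0],"spin": 0},
])

```text
clock: 3.9
position: [0.628, -0.1191, 0.6062]
ee_rot: [0.138, 0.99, 0.009, 0.041]
ft_force: [-0.7, 0.7, 3.8]
grip_width: 0.996
grasp_force: 0.0
```

```bash
python3 -c "
from h import *
p,R,o=pose(); print(p,R.round(3),np.round(o['joint_pos'],3),o['clock'])"
```

```text
[ 0.62799651 -0.11913472  0.60621307] [[-0.959  0.272  0.084]
 [ 0.273  0.962  0.006]
 [-0.079  0.029 -0.996]] [-0.614  0.569  1.32   1.105 -0.617  1.762  1.781] 3.9
```

arm_command([
  {"dp": [20,0,-40],"spin": 0},
  {"dp": [20,0,-40],"spin": 0},
  {"dp": [0,0,-45],"spin": 0},
  {"dp": [0,0,-45],"spin": 0},
  {"dp": [0,0,-45],"spin": 0},
])

```text
clock: 4.4
position: [0.5889, -0.1121, 0.7392]
ee_rot: [0.136, 0.99, 0.008, 0.025]
ft_force: [1.4, -0.3, -2.2]
grip_width: 0.997
grasp_force: 0.0
```

```bash
cat >s.py <<'E'
from h import *
p,R,o=pose(); print("p",p.round(3),"x",R[:,0].round(3),"y",R[:,1].round(3),"z",R[:,2].round(3),"q",np.round(o['joint_pos'],3),o['clock'])
with open("log.txt","a") as f: f.write(" ".join(map(str,list(o['joint_pos'])+list(o['position'])+list(o['ee_rot'])))+"\n")
E
python3 s.py
```

```text
p [ 0.589 -0.112  0.739] x [-0.962  0.271 -0.047] y [0.27  0.963 0.023] z [ 0.052  0.01  -0.999] q [-0.338  0.427  0.889  0.761 -0.404  2.024  1.603] 4.4
```

arm_command([
  {"dp": [0,0,-45],"spin": 0},
  {"dp": [0,0,-45],"spin": 0},
  {"dp": [0,0,-45],"spin": 0},
  {"dp": [0,0,-45],"spin": 0},
  {"dp": [0,0,-45],"spin": 0},
])

```text
clock: 4.9
position: [0.5365, -0.1047, 0.8111]
ee_rot: [0.134, 0.988, 0.008, 0.071]
ft_force: [0.0, 0.4, 0.4]
grip_width: 1.0
grasp_force: 0.0
```

```bash
python3 s.py
```

```text
p [ 0.537 -0.105  0.811] x [-0.954  0.266 -0.139] y [0.264 0.964 0.034] z [ 0.143 -0.004 -0.99 ] q [-0.096  0.287  0.365  0.669 -0.15   2.058  1.47 ] 4.9
```

arm_command([
  {"dp": [0,0,0],"spin": 0},
  {"dp": [0,0,0],"spin": 0},
])

```text
clock: 5.1
position: [0.5371, -0.1048, 0.8103]
ee_rot: [0.135, 0.988, 0.007, 0.07]
ft_force: [0.2, -0.6, -0.6]
grip_width: 0.998
grasp_force: 0.0
```

```bash
python3 s.py
```

```text
p [ 0.537 -0.105  0.81 ] x [-0.954  0.267 -0.137] y [0.265 0.964 0.033] z [ 0.141 -0.005 -0.99 ] q [-0.098  0.288  0.369  0.67  -0.151  2.058  1.47 ] 5.1
```

arm_command([
  {"dp": [0,0,-50],"spin": 0},
  {"dp": [0,0,-50],"spin": 0},
  {"dp": [0,0,-50],"spin": 0},
  {"dp": [0,0,-50],"spin": 0},
  {"dp": [0,0,-50],"spin": 0},
])

```text
clock: 5.6
position: [0.433, -0.0882, 0.8987]
ee_rot: [0.134, 0.978, 0.004, 0.16]
ft_force: [-0.6, 1.6, 0.5]
grip_width: 0.998
grasp_force: 0.0
```

```bash
python3 s.py
```

```text
p [ 0.433 -0.088  0.899] x [-0.913  0.263 -0.311] y [0.261 0.964 0.05 ] z [ 0.313 -0.035 -0.949] q [-0.444  0.105  0.695  0.68  -0.121  2.058  1.462] 5.6
```

arm_command([
  {"dp": [-20,0,-45],"spin": 0},
  {"dp": [-20,0,-45],"spin": 0},
  {"dp": [-20,0,-45],"spin": 0},
  {"dp": [-20,0,-45],"spin": 0},
  {"dp": [-20,0,-45],"spin": 0},
])

```text
clock: 6.1
position: [0.3917, -0.0917, 0.9689]
ee_rot: [0.132, 0.958, -0.0, 0.253]
ft_force: [1.0, 0.9, -0.0]
grip_width: 0.998
grasp_force: 0.0
```

```bash
python3 s.py
```

```text
p [ 0.392 -0.092  0.969] x [-0.837  0.253 -0.484] y [0.253 0.965 0.067] z [ 0.484 -0.067 -0.872] q [-0.339  0.117  0.66   0.477 -0.17   2.058  1.477] 6.1
```

arm_command([
  {"dp": [-15,-25,-30],"spin": 0},
  {"dp": [-15,-25,-30],"spin": 0},
  {"dp": [-15,-25,-30],"spin": 0},
  {"dp": [-15,-20,-30],"spin": 0},
])

```text
clock: 6.5
position: [0.3377, -0.1748, 0.9958]
ee_rot: [0.132, 0.946, -0.005, 0.297]
ft_force: [1.9, 0.4, -0.2]
grip_width: 0.999
grasp_force: 0.0
```

```bash
python3 s.py
```

```text
p [ 0.338 -0.175  0.996] x [-0.788  0.247 -0.563] y [0.253 0.965 0.069] z [ 0.561 -0.089 -0.823] q [ 0.271  0.121  0.248  0.377 -0.256  2.058  1.612] 6.5
```

arm_command([
  {"dp": [0,0,40],"spin": -0.06},
  {"dp": [0,0,40],"spin": -0.07},
  {"dp": [0,0,0],"spin": 0},
])

```text
clock: 6.8
position: [0.3853, -0.1822, 0.9266]
ee_rot: [0.074, 0.954, -0.022, 0.289]
ft_force: [0.6, 0.3, -0.4]
grip_width: 1.0
grasp_force: 0.0
```

```bash
python3 s.py; python3 -c "
from h import *
p,R,o=pose(); print(go(np.array([.44,.277,.30]),False))"
```

```text
p [ 0.385 -0.182  0.927] x [-0.822  0.129 -0.555] y [0.153 0.988 0.002] z [ 0.549 -0.084 -0.832] q [ 0.169 -0.005  0.216  0.747 -0.132  1.822  1.731] 6.8
[361.8 461.2 512.8]
```

arm_command([
  {"dp": [22,29,32],"spin": 0},
  {"dp": [22,29,32],"spin": 0},
  {"dp": [22,29,32],"spin": 0},
  {"dp": [22,29,32],"spin": 0},
  {"dp": [22,29,32],"spin": 0},
])

```text
clock: 7.3
position: [0.4024, -0.0379, 0.7419]
ee_rot: [0.075, 0.952, -0.023, 0.297]
ft_force: [1.0, 0.5, 0.6]
grip_width: 1.0
grasp_force: 0.0
```

arm_command([
  {"dp": [22,29,32],"spin": 0},
  {"dp": [22,29,32],"spin": 0},
  {"dp": [22,29,32],"spin": 0},
  {"dp": [22,29,32],"spin": 0},
  {"dp": [22,29,32],"spin": 0},
])

```text
clock: 7.8
position: [0.4256, 0.105, 0.5479]
ee_rot: [0.075, 0.952, -0.023, 0.297]
ft_force: [0.5, 0.6, -0.1]
grip_width: 0.998
grasp_force: 0.0
```

```bash
python3 s.py; python3 -c "
from h import *
p,R,o=pose(); print(go(np.array([.44,.277,.30]),False))"
```

```text
p [0.426 0.105 0.548] x [-0.813  0.129 -0.568] y [0.156 0.988 0.001] z [ 0.561 -0.088 -0.823] q [ 0.031 -0.317 -0.38   1.866  0.196  1.045  0.997] 7.8
[151.4 171.8 197. ]
```

arm_command([
  {"dp": [25,28,32],"spin": 0},
  {"dp": [25,28,32],"spin": 0},
  {"dp": [25,28,32],"spin": 0},
  {"dp": [25,28,32],"spin": 0},
  {"dp": [25,28,32],"spin": 0},
])

```text
clock: 8.3
position: [0.4358, 0.245, 0.3455]
ee_rot: [0.075, 0.952, -0.023, 0.297]
ft_force: [0.7, -0.7, 0.3]
grip_width: 0.996
grasp_force: 0.0
```

```bash
python3 s.py; python3 - <<'E'
from h import *
C=cam("wrist"); im=viewer.camera("wrist"); cv2.imwrite("pics/w1.png",im)
for n in ["heat_sink","small_sink"]:
    print(n,[(np.round(d["position"],3).tolist(),round(d["score"],2)) for d in finder.find_in("wrist",n)][:3])
print(proj("wrist",[.607,.25,.028],C))
E
```

```text
p [0.436 0.245 0.346] x [-0.812  0.13  -0.569] y [0.157 0.988 0.002] z [ 0.562 -0.088 -0.822] q [ 0.012  0.013 -0.761  2.031  0.673  0.818  0.265] 8.3
heat_sink [([0.598, 0.244, 0.03], 0.85)]
small_sink [([0.572, 0.126, 0.018], 0.68), ([0.582, 0.351, 0.004], 0.6)]
[357.92476563 165.49906327]
```

View pics/w1.png

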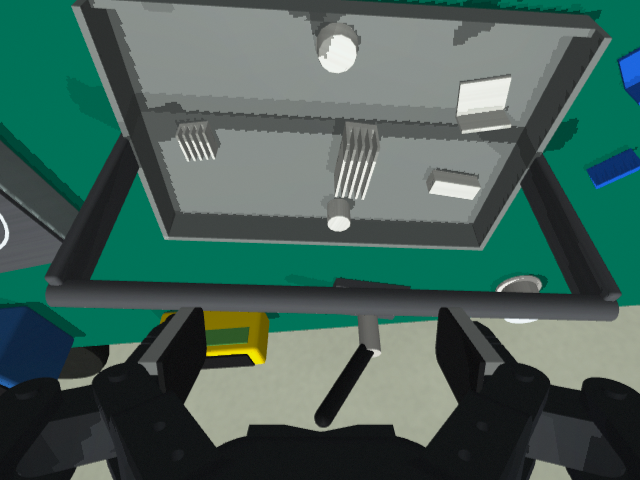

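The wrist view shows the sink at about (357,160), its near face at the top of the picture. The can stands just behind its far end at (339,215), the handle bar runs along row 295, and the fingers are open on both sides.

```bash
python3 -c "
import cv2
im=cv2.imread('pics/w1.png')[105:240,300:420]
cv2.imwrite('pics/w1c.png',cv2.resize(im,None,fx=4.4,fy=4.4,interpolation=cv2.INTER_CUBIC))"
```

```text
(no output)
```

View pics/w1c.png

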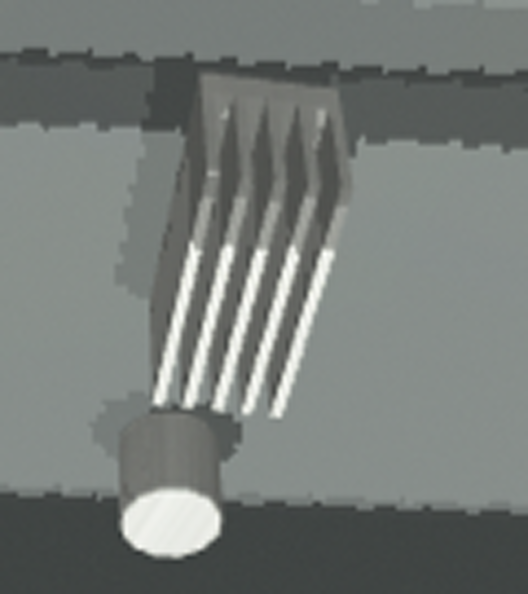

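The crop shows the near base edge from (346,121) to (377,125), the near top edge from (347,146) to (380,148), and the far top corners at (335,197) and (364,200). The can's foot sits right behind the far end.

```bash
python3 - <<'E'
from h import *
from scipy.optimize import least_squares
C=cam("wrist")
uv=np.array([(346.1,121.4),(376.8,125),(346.6,145.5),(379.5,148.2),(334.8,196.6),(364.1,199.8)])
L=[(-28,-13,0),(-28,13,0),(-28,-13,30),(-28,13,30),(28,-13,30),(28,13,30)]
def pts(v): return Ro.from_euler("z",v[2]).apply(np.array(L)/1000)+[v[0],v[1],.004]
r=least_squares(lambda v:np.ravel([proj("wrist",X,C) for X in pts(v)]-uv),[.605,.25,-.1])
print(r.x,np.degrees(r.x[2]),r.fun.reshape(-1,2).round(1))
B=[ray("wrist",u,z,C) for u,z in (((339,222),.029),((58,290),.16),((610,305),.16))]; print("can top",B[0],"bar",B[1:]) 
x,y,a=r.x
p,R,o=pose()
print("tool y az",np.degrees(np.arctan2(-R[0,1],R[1,1])))
s=np.array([x,y,.022]); print("go to 110 back:",go(s-R[:,2]*.110)," to grasp:",go(s))
E
```

```text
[ 0.60552825  0.24749825 -0.28793397] -16.497401008276306 [[-1.  -0.2]
 [ 0.1  0. ]
 [ 0.  -1.2]
 [ 0.9 -0.1]
 [-0.2  1.1]
 [ 0.1  0.9]]
can top [0.66542479 0.22670442 0.029     ] bar [array([0.5539912 , 0.07923049, 0.16      ]), array([0.61782348, 0.38808302, 0.16      ])]
tool y az -8.865580757804045
go to 110 back: [42.5 29.3 95.1]  to grasp: [ 42.5  29.3 205.1]
```

arm_command([
  {"dp": [18,14,25],"spin": 0.07},
  {"dp": [18,14,25],"spin": 0},
  {"dp": [0,0,0],"spin": 0},
])

```text
clock: 8.75
position: [0.44, 0.2728, 0.2836]
ee_rot: [0.108, 0.949, -0.014, 0.296]
ft_force: [-0.3, -0.7, -0.3]
grip_width: 0.998
grasp_force: 0.0
```

```bash
python3 s.py; python3 - <<'E'
from h import *
C=cam("wrist"); im=viewer.camera("wrist"); cv2.imwrite("pics/w2.png",im)
print([(np.round(d["position"],3).tolist(),round(d["score"],2)) for d in finder.find_in("wrist","heat_sink")])
print("to grasp:",go([.5997,.249,.029]))
for X in [(-28,-13,0),(-28,13,0),(-28,-13,30),(-28,13,30),(28,-13,30),(28,13,30)]:
    X=Ro.from_euler("z",-.288).apply(np.array(X)/1000)+[.6055,.2475,.004]; q=proj("wrist",X,C); cv2.circle(im,tuple(np.round(q).astype(int)),2,(0,0,255),-1)
cv2.imwrite("pics/w2o.png",im)
E
```

```text
p [0.44  0.273 0.284] x [-0.802  0.196 -0.565] y [0.213 0.976 0.038] z [ 0.559 -0.09  -0.824] q [-0.061  0.173 -0.775  2.045  0.898  0.815 -0.051] 8.75
[([0.598, 0.246, 0.028], 0.96)]
to grasp: [ 15.1   0.8 148.7]
```

View pics/w2o.png

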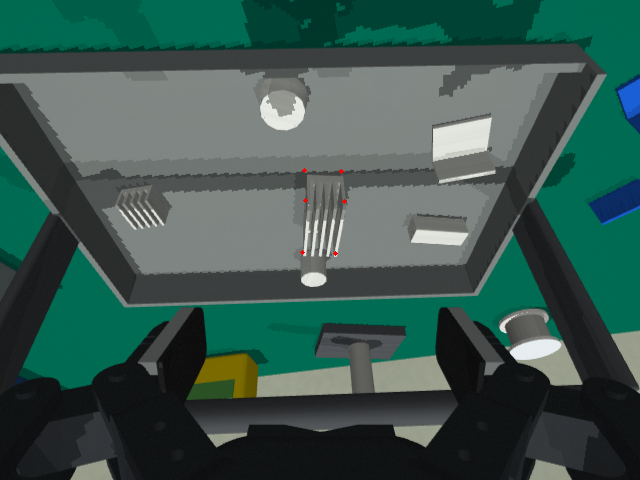

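The overlay sits within 2–3 mm of the sink, whose base is at about (309–344, 176). The bar crosses at row 413. I'll check the clearance to the bar before going in.

```bash
python3 - <<'E'
from h import *
b=[ray("wrist",u,.16) for u in ((215,413),(415,408))]; print(b)
s=np.array([.602,.251,.029]); p,R,o=pose(); u=np.array([.205,.979,0])
n=np.cross(R[:,2],u); n/=np.linalg.norm(n)
for q in b+[np.array([.589,.2475,.16])]: print("axis-bar dist at grasp",abs((q-s)@n))
print(go(s))
E
```

```text
[array([0.59633287, 0.18851442, 0.16      ]), array([0.62440907, 0.28943636, 0.16      ])]
axis-bar dist at grasp 0.08054511705869394
axis-bar dist at grasp 0.08613238247597561
axis-bar dist at grasp 0.06470542942439715
[ 13.6   3.2 149.8]
```

arm_command([
  {"dp": [7,2,20],"spin": 0},
  {"dp": [7,1,30],"spin": 0},
  {"dp": [0,0,30],"spin": 0},
  {"dp": [0,0,30],"spin": 0},
  {"dp": [0,0,0],"spin": 0},
])

```text
clock: 9.35
position: [0.4936, 0.2661, 0.1875]
ee_rot: [0.11, 0.948, -0.015, 0.298]
ft_force: [-1.3, -1.3, 0.3]
grip_width: 0.998
grasp_force: 0.0
```

```bash
python3 s.py; python3 - <<'E'
from h import *
C=cam("wrist"); im=viewer.camera("wrist"); 
print("to grasp:",go([.602,.251,.029]))
cv2.imwrite("pics/w3.png",im)
E
```

```text
p [0.494 0.266 0.188] x [-0.798  0.199 -0.569] y [0.217 0.975 0.038] z [ 0.562 -0.093 -0.822] q [-0.127  0.42  -0.655  2.015  1.217  0.747 -0.279] 9.35
to grasp: [ 0.7  1.3 39.4]
```

View pics/w3.png

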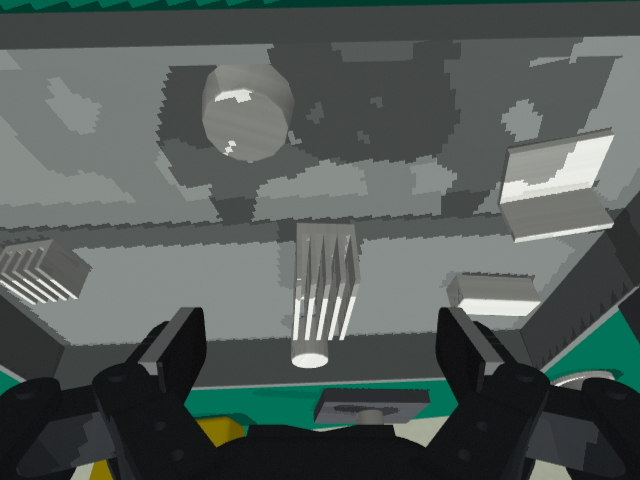

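The sink lies centred between the fingers at about column 323. The square bar starts at column 450, roughly 53 mm to the side, so I'll narrow the opening before descending.

arm_command([
  {"dp": [0,1,0],"spin": 0},
  {"dp": [0,0,0],"spin": 0},
  {"dp": [0,0,0],"spin": 0},
], grip=-0.3, newtons=40)

```text
clock: 9.7
position: [0.4918, 0.27, 0.1897]
ee_rot: [0.108, 0.948, -0.012, 0.3]
ft_force: [-0.9, 0.3, -0.4]
grip_width: 0.652
grasp_force: 0.0
```

arm_command([
  {"dp": [0,0,15],"spin": 0},
  {"dp": [0,0,12],"spin": 0},
  {"dp": [0,0,8],"spin": 0},
  {"dp": [0,0,4],"spin": 0},
  {"dp": [0,0,0],"spin": 0},
])

```text
clock: 10.2
position: [0.5138, 0.266, 0.1556]
ee_rot: [0.108, 0.948, -0.013, 0.298]
ft_force: [-0.2, 0.5, -0.3]
grip_width: 0.65
grasp_force: 0.0
```

```bash
python3 s.py; python3 - <<'E'
from h import *
p,R,o=pose(); print("grasp",p+R[:,2]*.155,"to grasp:",go([.602,.251,.029]),o["ft_force"])
E
```

```text
p [0.514 0.266 0.156] x [-0.799  0.197 -0.568] y [0.212 0.976 0.04 ] z [ 0.563 -0.089 -0.822] q [-0.146  0.504 -0.613  1.985  1.31   0.726 -0.335] 10.2
grasp [0.60102752 0.25221491 0.02817975] to grasp: [-1.5 -0.9 -0. ] [-0.20617491  0.49631836 -0.33802283]
```

Close.

arm_command([
  {"dp": [0,0,0],"spin": 0},
  {"dp": [0,0,0],"spin": 0},
  {"dp": [0,0,0],"spin": 0},
  {"dp": [0,0,0],"spin": 0},
], grip=1, newtons=40)

```text
clock: 10.6
position: [0.5138, 0.2664, 0.1566]
ee_rot: [0.108, 0.948, -0.013, 0.299]
ft_force: [-1.8, 0.3, 4.0]
grip_width: 0.298
grasp_force: 39.7
```

```bash
python3 s.py; python3 - <<'E'
from h import *
p,R,o=pose(); print("grasp",p+R[:,2]*.155,o["ft_force"],o["grip_width"],o["grasp_force"])
print("up 1m in tool:",R.T@[0,0,1])
im=viewer.camera("wrist"); cv2.imwrite("pics/w4.png",im[180:480,160:480])
E
```

```text
p [0.514 0.266 0.157] x [-0.798  0.197 -0.57 ] y [0.212 0.976 0.04 ] z [ 0.564 -0.088 -0.821] q [-0.146  0.502 -0.614  1.985  1.31   0.726 -0.335] 10.6
grasp [0.6012401  0.25268532 0.02932804] [-1.78683982  0.30602302  4.03554573] 0.2984243795185189 39.70994532108307
up 1m in tool: [-0.56962905  0.0403967  -0.82090855]
```

View pics/w4.png

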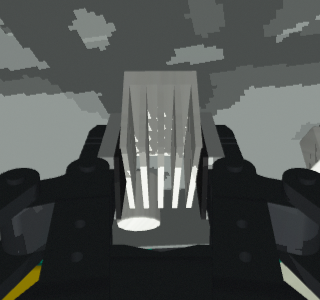

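The sink is held squarely between the pads at 25 mm opening. I'll retract along the tool axis.

arm_command([
  {"dp": [0,0,-10],"spin": 0},
  {"dp": [0,0,-20],"spin": 0},
  {"dp": [0,0,-30],"spin": 0},
  {"dp": [0,0,-40],"spin": 0},
  {"dp": [0,0,-40],"spin": 0},
])

```text
clock: 11.15
position: [0.4333, 0.2787, 0.2718]
ee_rot: [0.107, 0.948, -0.013, 0.298]
ft_force: [0.4, 0.2, -1.0]
grip_width: 0.297
grasp_force: 39.4
```

arm_command([
  {"dp": [0,0,-40],"spin": 0},
  {"dp": [-10,0,-45],"spin": 0},
  {"dp": [-20,0,-40],"spin": 0},
  {"dp": [-25,0,-35],"spin": 0},
  {"dp": [0,0,0],"spin": 0},
])

```text
clock: 11.65
position: [0.3881, 0.2832, 0.4399]
ee_rot: [0.108, 0.947, -0.01, 0.302]
ft_force: [0.1, 0.6, -0.8]
grip_width: 0.296
grasp_force: 39.5
```

```bash
python3 s.py; python3 - <<'E'
from h import *
p,R,o=pose(); print("grasp",p+R[:,2]*.155,o["ft_force"],o["grip_width"],o["grasp_force"])
im=viewer.camera("top"); cv2.imwrite("pics/top2.png",im)
print([(np.round(d["position"],3).tolist(),round(d["score"],2)) for d in finder.find_in("top","pan")])
print(go([.59,-.317,.25]))
g=cv2.cvtColor(im,cv2.COLOR_BGR2GRAY)
# pan centre / round mark by ellipse fit
for name,(u0,u1,v0,v1) in dict(pan=(402,462,200,258),rnd=(328,392,205,272)).items():
    c=g[v0:v1,u0:u1]
    _,t=cv2.threshold(c,0,255,cv2.THRESH_OTSU); cn,_=cv2.findContours(t,cv2.RETR_EXTERNAL,cv2.CHAIN_APPROX_NONE)
    for k in sorted(cn,key=len)[-2:]:
        if len(k)>20: e=cv2.fitEllipse(k); print(name,len(k),np.add(e[0],(u0,v0)),e[1])
E
```

```text
p [0.388 0.283 0.44 ] x [-0.794  0.198 -0.575] y [0.21  0.977 0.045] z [ 0.571 -0.085 -0.817] q [-0.006 -0.133 -0.813  1.926  0.486  0.999  0.309] 11.65
grasp [0.47653825 0.27004975 0.3132571 ] [ 0.10471352  0.55007307 -0.77215517] 0.2961801830877339 39.53434646129608
[([0.601, -0.316, 0.048], 0.84), ([0.674, 0.223, 0.026], 0.2)]
[-173.9 -549.6  163.3]
pan 332 [431.06344795 230.67021751] (56.0274543762207, 58.01947784423828)
rnd 146 [358.83025169 237.5309639 ] (50.787200927734375, 52.084205627441406)
```

arm_command([
  {"dp": [-5,-40,0],"spin": 0},
  {"dp": [-15,-45,4],"spin": 0},
  {"dp": [-15,-45,10],"spin": 0},
  {"dp": [-15,-45,10],"spin": 0},
  {"dp": [-15,-45,10],"spin": 0},
])

```text
clock: 12.25
position: [0.4124, 0.0494, 0.432]
ee_rot: [0.108, 0.949, -0.013, 0.297]
ft_force: [0.8, -0.2, -0.8]
grip_width: 0.297
grasp_force: 39.7
```

arm_command([
  {"dp": [-15,-45,10],"spin": 0},
  {"dp": [-15,-45,10],"spin": 0},
  {"dp": [-15,-45,10],"spin": 0},
  {"dp": [-15,-45,10],"spin": 0},
  {"dp": [-15,-45,10],"spin": 0},
])

```text
clock: 12.75
position: [0.4529, -0.189, 0.4243]
ee_rot: [0.108, 0.949, -0.013, 0.297]
ft_force: [-0.1, 0.5, -0.9]
grip_width: 0.299
grasp_force: 39.7
```

```bash
python3 s.py; python3 - <<'E'
from h import *
p,R,o=pose(); print("grasp",p+R[:,2]*.155,o["grip_width"],o["grasp_force"],go([.595,-.313,.15]))
E
```

```text
p [ 0.453 -0.189  0.424] x [-0.8    0.197 -0.566] y [0.212 0.976 0.039] z [ 0.561 -0.088 -0.823] q [ 0.058 -0.193  0.249  2.034 -0.068  0.699  1.7  ] 12.75
grasp [ 0.53984015 -0.20270341  0.29672041] 0.29891703152318533 39.72823619842529 [  17.2 -101.8  161.5]
```

arm_command([
  {"dp": [4,-25,35],"spin": 0},
  {"dp": [4,-25,40],"spin": 0},
  {"dp": [4,-26,40],"spin": 0},
  {"dp": [4,-26,40],"spin": 0},
  {"dp": [0,0,0],"spin": 0},
])

```text
clock: 13.25
position: [0.5047, -0.2988, 0.2761]
ee_rot: [0.109, 0.95, -0.012, 0.291]
ft_force: [-1.5, 0.8, -0.6]
grip_width: 0.297
grasp_force: 39.7
```

```bash
python3 s.py; python3 - <<'E'
from h import *
p,R,o=pose(); print("grasp",p+R[:,2]*.155,go([.595,-.313,.0755]))
im=viewer.camera("wrist"); cv2.imwrite("pics/w5.png",im)
for c in ("scene",):
    viewer.camera(c)
    for t in ("pan","heat_sink"): print(c,t,[(np.round(d["position"],3).tolist(),round(d["score"],2)) for d in finder.find_in(c,t)])
E
```

```text
p [ 0.505 -0.299  0.276] x [-0.807  0.201 -0.556] y [0.215 0.976 0.04 ] z [ 0.551 -0.087 -0.83 ] q [ 0.134  0.22   0.42   1.983 -0.663  0.48   2.383] 13.25
grasp [ 0.59002467 -0.31234442  0.14742533] [35.8 -2.5 62.5]
scene pan [([0.6, -0.316, 0.046], 0.64)]
scene heat_sink [([0.613, -0.306, 0.15], 0.7)]
```

View pics/w5.png

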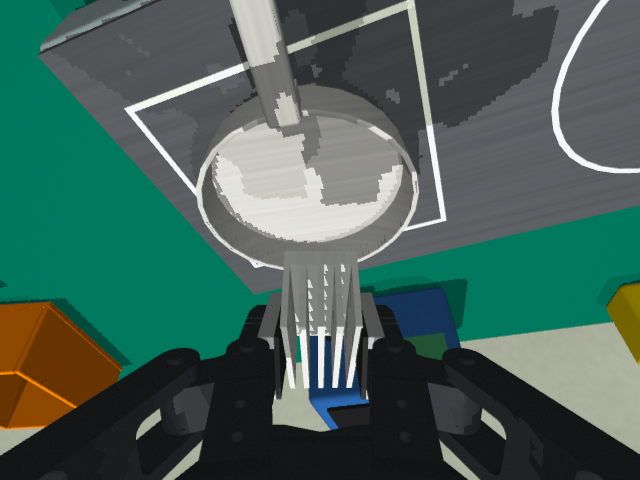

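The wrist view shows the pan's rim spanning columns 198–417, its handle running up past (270,60), and the held sink at (322,320), level with the pan's far side.

```bash
python3 - <<'E'
from h import *
C=cam("wrist")
R_=[ray("wrist",u,.069,C) for u in ((198,195),(417,195),(307,267))]; print(np.round(R_,4))
A=np.array(R_)[:,:2]; M=np.c_[2*A,np.ones(3)]; s=np.linalg.solve(M,(A**2).sum(1)); print("centre",s[:2],"r",np.sqrt(s[2]+s[:2]@s[:2]))
print("handle",ray("wrist",(250,0),.075,C),ray("wrist",(284,120),.075,C))
E
```

```text
[[ 0.595  -0.3727  0.069 ]
 [ 0.6241 -0.2596  0.069 ]
 [ 0.6735 -0.3329  0.069 ]]
centre [ 0.6166259  -0.31791889] r 0.058847532588160036
handle [ 0.51197967 -0.3131138   0.075     ] [ 0.55851018 -0.31502197  0.075     ]
```

arm_command([
  {"dp": [14,-1,20],"spin": 0},
  {"dp": [12,-1,17],"spin": 0},
  {"dp": [0,0,0],"spin": 0},
])

```text
clock: 13.75
position: [0.5054, -0.2964, 0.2403]
ee_rot: [0.107, 0.948, -0.012, 0.298]
ft_force: [-0.1, 0.6, -1.3]
grip_width: 0.295
grasp_force: 39.8
```

```bash
python3 s.py; python3 - <<'E'
from h import *
p,R,o=pose(); print("grasp",p+R[:,2]*.155,go([.595,-.313,.0755]))
E
```

```text
p [ 0.505 -0.296  0.24 ] x [-0.799  0.196 -0.568] y [0.211 0.977 0.041] z [ 0.563 -0.087 -0.822] q [ 0.2    0.27   0.347  2.012 -0.805  0.408  2.528] 13.75
grasp [ 0.59262716 -0.30981573  0.11290121] [18.7 -4.2 32.4]
```

arm_command([
  {"dp": [3,-1,12],"spin": 0},
  {"dp": [4,-1,12],"spin": 0},
  {"dp": [0,0,0],"spin": 0},
])

```text
clock: 14.05
position: [0.5138, -0.3001, 0.2182]
ee_rot: [0.107, 0.948, -0.013, 0.299]
ft_force: [0.7, -0.4, -1.2]
grip_width: 0.297
grasp_force: 39.8
```

```bash
python3 s.py; python3 - <<'E'
from h import *
p,R,o=pose(); print("grasp",p+R[:,2]*.155,go([.600,-.312,.0755]))
E
```

```text
p [ 0.514 -0.3    0.218] x [-0.798  0.196 -0.57 ] y [0.211 0.977 0.041] z [ 0.565 -0.088 -0.821] q [ 0.296  0.319  0.24   1.997 -0.845  0.365  2.576] 14.05
grasp [ 0.60135583 -0.31373342  0.0910535 ] [10.3  0.8 11.8]
```

arm_command([
  {"dp": [3,0,4],"spin": 0},
  {"dp": [3,0,4],"spin": 0},
  {"dp": [0,0,0],"spin": 0},
])

```text
clock: 14.35
position: [0.5134, -0.3, 0.2087]
ee_rot: [0.108, 0.948, -0.013, 0.299]
ft_force: [-0.3, 0.5, -0.1]
grip_width: 0.297
grasp_force: 39.8
```

```bash
python3 s.py; python3 - <<'E'
from h import *
p,R,o=pose(); print("grasp",p+R[:,2]*.155,go([.600,-.312,.0755]),o["ft_force"])
E
```

```text
p [ 0.513 -0.3    0.209] x [-0.798  0.196 -0.57 ] y [0.212 0.977 0.04 ] z [ 0.565 -0.089 -0.82 ] q [ 0.361  0.331  0.166  2.    -0.839  0.338  2.582] 14.35
grasp [ 0.60090613 -0.31378948  0.08155871] [4.5 1.3 4.3] [-0.30805077  0.45314727 -0.11223018]
```

arm_command([
  {"dp": [1.5,0,2.0],"spin": 0},
  {"dp": [1.5,0,2.0],"spin": 0},
  {"dp": [0,0,0],"spin": 0},
])

```text
clock: 14.65
position: [0.5131, -0.2998, 0.2023]
ee_rot: [0.108, 0.948, -0.013, 0.299]
ft_force: [0.2, -0.3, -0.0]
grip_width: 0.3
grasp_force: 39.8
```

arm_command([
  {"dp": [0.5,0,0.8],"spin": 0},
  {"dp": [0.5,0,0.8],"spin": 0},
  {"dp": [0,0,0],"spin": 0},
])

```text
clock: 14.95
position: [0.5137, -0.3002, 0.2014]
ee_rot: [0.108, 0.948, -0.013, 0.3]
ft_force: [-3.3, 2.4, 6.2]
grip_width: 0.297
grasp_force: 40.8
```

```bash
python3 s.py; python3 - <<'E'
from h import *
p,R,o=pose(); print("grasp",p+R[:,2]*.155,o["ft_force"])
E
```

```text
p [ 0.514 -0.3    0.201] x [-0.797  0.196 -0.571] y [0.212 0.976 0.04 ] z [ 0.565 -0.09  -0.82 ] q [ 0.407  0.343  0.114  2.    -0.835  0.318  2.587] 14.95
grasp [ 0.60132944 -0.31403002  0.07428132] [-3.32644499  2.36147642  6.19731833]
```

Contact came at the expected height (6 N). I'll release with a limited opening and back out.

arm_command([
  {"dp": [0,0,0],"spin": 0},
  {"dp": [0,0,0],"spin": 0},
  {"dp": [0,0,0],"spin": 0},
], grip=-0.06)

```text
clock: 15.25
position: [0.5132, -0.2998, 0.2001]
ee_rot: [0.108, 0.948, -0.013, 0.298]
ft_force: [-0.6, -0.8, -0.1]
grip_width: 0.53
grasp_force: 0.0
```

arm_command([
  {"dp": [0,0,-10],"spin": 0},
  {"dp": [0,0,-20],"spin": 0},
  {"dp": [0,0,-30],"spin": 0},
  {"dp": [-10,0,-35],"spin": 0},
  {"dp": [0,0,0],"spin": 0},
])

```text
clock: 15.75
position: [0.4671, -0.2946, 0.2889]
ee_rot: [0.108, 0.947, -0.014, 0.302]
ft_force: [-0.3, -0.2, 0.6]
grip_width: 0.53
grasp_force: 0.0
```

```bash
python3 s.py; python3 - <<'E'
from h import *
im=viewer.camera("wrist"); cv2.imwrite("pics/w6.png",im)
p,R,o=pose(); print("grasp",p+R[:,2]*.155)
for t in ("pan","heat_sink","pan_grip"): print(t,[(np.round(d["position"],3).tolist(),round(d["score"],2)) for d in finder.find_in("wrist",t)])
E
```

```text
p [ 0.467 -0.295  0.289] x [-0.795  0.197 -0.574] y [0.214 0.976 0.038] z [ 0.568 -0.092 -0.818] q [ 0.302  0.121  0.259  2.054 -0.592  0.462  2.36 ] 15.75
grasp [ 0.55525771 -0.30796595  0.16003351]
pan [([0.584, -0.313, 0.062], 0.81)]
heat_sink [([0.596, -0.313, 0.068], 0.82)]
pan_grip [([0.58, -0.318, 0.058], 0.58)]
```

View pics/w6.png

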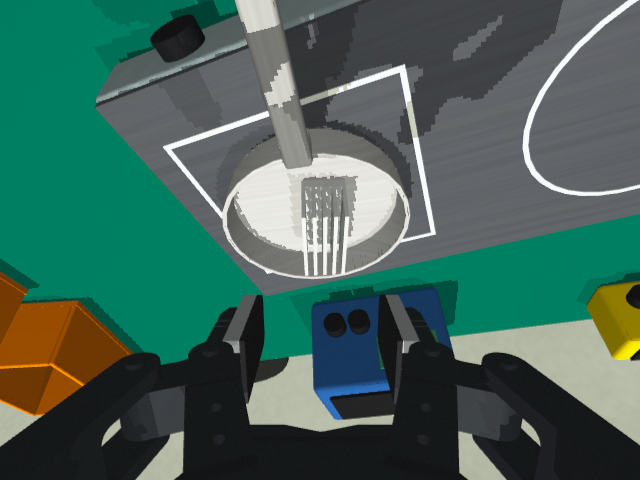

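The sink stands base down in the pan at about (325,225). The handle runs from (258,0) to (297,160), and the gripper is clear.

```bash
python3 - <<'E'
from h import *
C=cam("wrist")
a=ray("wrist",(258,0),.075,C); b=ray("wrist",(297,160),.075,C); print("handle",a,b,np.degrees(np.arctan2((b-a)[1],(b-a)[0])))
d=(b-a)[:2]/np.linalg.norm((b-a)[:2])
sq=[ray("wrist",u,.045,C) for u in ((165,148),(404,67),(434,234))]; print("square",np.round(sq,4),"centre",np.round((sq[0]+sq[2])/2,4))
p,R,o=pose(); g=a[:2]+d*(.494-a[0])/d[0]; print("grip xy",g)
print("above:",go([g[0],g[1],.13]),"final",go([g[0],g[1],.074]))
E
```

```text
handle [ 0.47260284 -0.30602655  0.075     ] [ 0.53903567 -0.31054925  0.075     ] -3.8946460870216506
square [[ 0.538  -0.3821  0.045 ]
 [ 0.523  -0.256   0.045 ]
 [ 0.6482 -0.2413  0.045 ]] centre [ 0.5931 -0.3117  0.045 ]
grip xy [ 0.494      -0.30748325]
above: [ 63.2 -14.7 -12.7] final [ 95.  -17.   33.4]
```

arm_command([
  {"dp": [20,-5,-5],"spin": 0},
  {"dp": [22,-5,-4],"spin": 0},
  {"dp": [21,-5,-4],"spin": 0},
  {"dp": [0,0,0],"spin": 0},
])

```text
clock: 16.35
position: [0.4043, -0.2944, 0.2556]
ee_rot: [0.109, 0.949, -0.012, 0.296]
ft_force: [0.4, -0.3, -0.1]
grip_width: 0.53
grasp_force: 0.0
```

```bash
python3 s.py; python3 - <<'E'
from h import *
p,R,o=pose(); print("grasp",p+R[:,2]*.155,"final",go([.494,-.3075,.074]))
im=viewer.camera("wrist"); cv2.imwrite("pics/w7.png",im)
E
```

```text
p [ 0.404 -0.294  0.256] x [-0.8    0.2   -0.565] y [0.214 0.976 0.042] z [ 0.56  -0.088 -0.824] q [ 0.384  0.07   0.249  2.189 -0.717  0.431  2.561] 16.35
grasp [ 0.49109399 -0.30800113  0.1279461 ] final [28.3 -1.1 46. ]
```

View pics/w7.png

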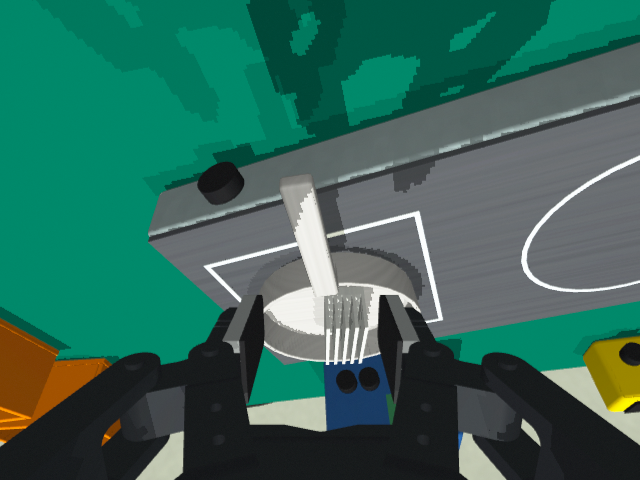

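The handle lies between the open fingers, from its end at (296,180) to the rim at (325,285). I'll descend onto it.

arm_command([
  {"dp": [6,0,10],"spin": 0},
  {"dp": [6,0,10],"spin": 0},
  {"dp": [6,0,10],"spin": 0},
  {"dp": [0,0,0],"spin": 0},
])

```text
clock: 16.8
position: [0.4087, -0.2943, 0.2275]
ee_rot: [0.108, 0.949, -0.013, 0.297]
ft_force: [-0.4, 0.3, -0.1]
grip_width: 0.527
grasp_force: 0.0
```

```bash
python3 s.py; python3 - <<'E'
from h import *
p,R,o=pose(); print("grasp",p+R[:,2]*.155,"final",go([.494,-.3075,.074]))
E
```

```text
p [ 0.409 -0.294  0.228] x [-0.8    0.198 -0.566] y [0.213 0.976 0.04 ] z [ 0.561 -0.088 -0.823] q [ 0.756  0.141 -0.144  2.183 -0.738  0.356  2.602] 16.8
grasp [ 0.49557288 -0.30800507  0.09993051] final [16.  -0.9 20.4]
```

arm_command([
  {"dp": [0,0,0],"spin": 0.08},
  {"dp": [5,0,6],"spin": 0},
  {"dp": [0,0,0],"spin": 0},
])

```text
clock: 17.1
position: [0.4084, -0.2926, 0.2201]
ee_rot: [0.144, 0.944, -0.002, 0.297]
ft_force: [0.1, -0.9, -1.0]
grip_width: 0.531
grasp_force: 0.0
```

```bash
python3 s.py; python3 - <<'E'
from h import *
p,R,o=pose(); print("grasp",p+R[:,2]*.155,"final",go([.494,-.3075,.074]))
E
```

```text
p [ 0.408 -0.293  0.22 ] x [-0.782  0.271 -0.562] y [0.273 0.959 0.083] z [ 0.561 -0.089 -0.823] q [ 0.752  0.152 -0.142  2.19  -0.768  0.34   2.558] 17.1
grasp [ 0.49536276 -0.30633569  0.09251594] final [11.1 -3.  14.6]
```

arm_command([
  {"dp": [4,-1,5],"spin": 0},
  {"dp": [4,-1,5],"spin": 0},
  {"dp": [3,-1,4],"spin": 0},
  {"dp": [0,0,0],"spin": 0},
])

```text
clock: 17.5
position: [0.4068, -0.2939, 0.2024]
ee_rot: [0.144, 0.944, -0.001, 0.297]
ft_force: [0.2, -0.0, -0.7]
grip_width: 0.53
grasp_force: 0.0
```

```bash
python3 s.py; python3 - <<'E'
from h import *
p,R,o=pose(); print("grasp",p+R[:,2]*.155,"final",go([.494,-.3075,.074]),o["ft_force"])
im=viewer.camera("wrist"); cv2.imwrite("pics/w8.png",im)
E
```

```text
p [ 0.407 -0.294  0.202] x [-0.781  0.272 -0.562] y [0.274 0.958 0.083] z [ 0.561 -0.089 -0.823] q [ 0.902  0.197 -0.296  2.193 -0.775  0.293  2.59 ] 17.5
grasp [ 0.49368826 -0.30765529  0.07478187] final [0.2 0.2 0.8] [ 0.17951521 -0.01404253 -0.67540055]
```

View pics/w8.png

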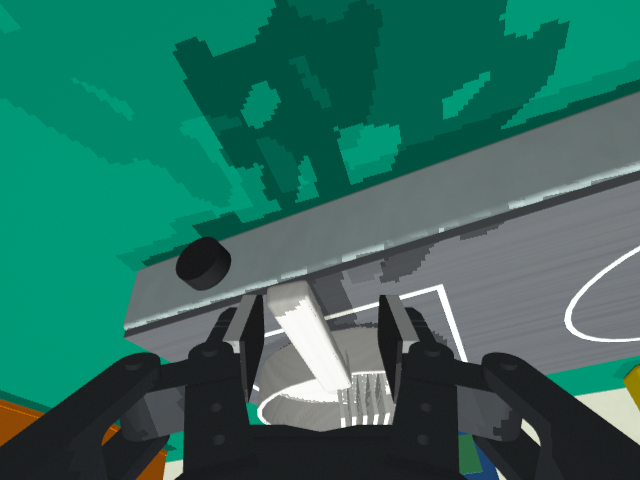

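The handle is between the fingers, from about (290,290) to (340,385). I've now viewed 11 pictures, one over the limit of 10, so from here I'll go by numbers only.

arm_command([
  {"dp": [0,0,0],"spin": 0},
  {"dp": [0,0,0],"spin": 0},
  {"dp": [0,0,0],"spin": 0},
  {"dp": [0,0,0],"spin": 0},
], grip=1, newtons=25)

```text
clock: 17.95
position: [0.4071, -0.2943, 0.2036]
ee_rot: [0.145, 0.943, -0.002, 0.298]
ft_force: [0.5, 1.1, 3.6]
grip_width: 0.16
grasp_force: 25.5
```

```bash
cat > st.py <<'E'
from h import *
import sys
viewer.camera("top"); 
print("pan top",[(np.round(d["position"],3).tolist(),round(d["score"],2)) for d in finder.find_in("top","pan")][:1], "sink",[(np.round(d["position"],3).tolist(),round(d["score"],2)) for d in finder.find_in("top","heat_sink")][:2])
p,R,o=pose(); g=p+R[:,2]*.155; print("grasp",g.round(4),"ft",np.round(o["ft_force"],1),"q",np.round(o["joint_pos"],2),o["grip_width"],o["clock"])
print("rows for +25mm slide:",(R.T@(np.array([-.026,.187,0])/.189*25)).round(2),"down 1mm:",(R.T@[0,0,-1]).round(2))
E
python3 st.py
```

```text
pan top [([0.592, -0.328, 0.049], 0.57)] sink [([0.607, -0.339, 0.071], 0.69)]
grasp [ 0.4942 -0.3083  0.0761] ft [0.1 1.2 3.8] q [ 0.9   0.2  -0.3   2.19 -0.77  0.29  2.59] 0.15973253873205084 18.1
rows for +25mm slide: [ 9.43 22.75 -4.17] down 1mm: [ 0.56 -0.08  0.82]
```

arm_command([
  {"dp": [1.8,4.6,-0.7],"spin": 0},
  {"dp": [3.5,9.2,-1.5],"spin": 0},
  {"dp": [5.3,13.8,-2.2],"spin": 0},
])

```text
clock: 18.4
position: [0.4033, -0.2655, 0.2034]
ee_rot: [0.147, 0.943, -0.003, 0.299]
ft_force: [0.6, -3.8, 3.5]
grip_width: 0.157
grasp_force: 25.3
```

```bash
python3 st.py
```

```text
pan top [([0.59, -0.301, 0.05], 0.59)] sink [([0.602, -0.31, 0.065], 0.8), ([0.578, 0.347, 0.004], 0.62)]
grasp [ 0.4904 -0.277   0.0755] ft [-5.8  2.8 10.4] q [ 0.87  0.15 -0.31  2.24 -0.78  0.26  2.54] 0.15673322857919264 18.55
rows for +25mm slide: [ 9.42 22.76 -4.12] down 1mm: [ 0.56 -0.08  0.82]
```

arm_command([
  {"dp": [5.2,13.8,-2.7],"spin": 0},
  {"dp": [7.7,20.4,-3.4],"spin": 0},
  {"dp": [7.7,20.4,-3.3],"spin": 0},
  {"dp": [7.7,20.4,-3.3],"spin": 0},
])

```text
clock: 18.95
position: [0.3945, -0.1832, 0.2036]
ee_rot: [0.146, 0.943, -0.002, 0.298]
ft_force: [1.3, -1.9, -0.1]
grip_width: 0.158
grasp_force: 25.5
```

```bash
python3 st.py
```

```text
pan top [([0.582, -0.219, 0.049], 0.61)] sink [([0.594, -0.228, 0.058], 0.57), ([0.583, -0.216, 0.046], 0.38)]
grasp [ 0.4816 -0.1951  0.0759] ft [-2.9  5.4  7.3] q [ 0.72  0.04 -0.34  2.36 -0.66  0.19  2.27] 0.1604179556271839 19.1
rows for +25mm slide: [ 9.36 22.79 -4.06] down 1mm: [ 0.56 -0.08  0.82]
```

arm_command([
  {"dp": [4.5,14.3,-1.9],"spin": 0},
  {"dp": [6.1,19.0,-2.3],"spin": 0},
])

```text
clock: 19.3
position: [0.393, -0.1489, 0.2037]
ee_rot: [0.146, 0.943, -0.002, 0.298]
ft_force: [1.1, -2.3, -0.5]
grip_width: 0.162
grasp_force: 25.3
```

```bash
python3 st.py
```

```text
pan top [([0.576, -0.181, 0.049], 0.76)] sink [([0.596, -0.188, 0.053], 0.56), ([0.517, 0.246, 0.021], 0.21)]
grasp [ 0.4801 -0.1608  0.076 ] ft [-2.8  5.3  6.3] q [ 0.65  0.01 -0.36  2.4  -0.48  0.15  2.  ] 0.15729459510261076 19.45
rows for +25mm slide: [ 9.37 22.79 -4.08] down 1mm: [ 0.56 -0.08  0.82]
```

arm_command([
  {"dp": [3.3,14.6,-0.9],"spin": 0},
  {"dp": [3.3,14.6,-0.9],"spin": 0},
])

```text
clock: 19.65
position: [0.3949, -0.1189, 0.2038]
ee_rot: [0.146, 0.944, -0.002, 0.297]
ft_force: [0.5, -2.1, -0.4]
grip_width: 0.159
grasp_force: 25.2
```

```bash
python3 st.py
```

```text
pan top [([0.58, -0.154, 0.047], 0.88)] sink [([0.596, -0.159, 0.055], 0.46)]
grasp [ 0.4819 -0.132   0.0761] ft [0.3 2.1 0.6] q [ 0.68 -0.01 -0.48  2.42 -0.2   0.14  1.65] 0.1620192428347805 19.8
rows for +25mm slide: [ 9.38 22.78 -4.11] down 1mm: [ 0.56 -0.08  0.82]
```

arm_command([
  {"dp": [1.5,10.1,0.4],"spin": 0},
  {"dp": [1.5,10.1,0.4],"spin": 0},
  {"dp": [0,0,0],"spin": 0},
])

```text
clock: 20.1
position: [0.3992, -0.099, 0.2036]
ee_rot: [0.145, 0.944, -0.002, 0.298]
ft_force: [-1.3, 1.2, 3.3]
grip_width: 0.154
grasp_force: 25.6
```

```bash
python3 st.py; python3 - <<'E'
from h import *
im=viewer.camera("top"); print(pose()[2]["joint_pos"])
# fit outer circle mark and pan rim near expected pixels
g=cv2.cvtColor(im,cv2.COLOR_BGR2GRAY)
cv2.imwrite("pics/t3.png",im)
for z,r,n in ((.045,.0660,"mark"),(.069,.056,"rim"),(.045,.054,"foot")):
    best=[]
    for x in np.arange(.555,.605,.002):
        for y in np.arange(-.165,-.105,.002):
            a=np.linspace(0,2*np.pi,90); P=np.array([proj("top",[x+r*np.cos(t),y+r*np.sin(t),z]) for t in a[::3]]) if 0 else None
            break
        break
f,cx,cy,Rc,c=cam("top"); a=np.linspace(0,2*np.pi,120)
def samp(x,y,z,r):
    X=np.c_[x+r*np.cos(a),y+r*np.sin(a),np.full(120,z)]-c; q=X@Rc; return cv2.remap(g,(cx+f*q[:,0]/q[:,2]).astype(np.float32)[None],(cy+f*q[:,1]/q[:,2]).astype(np.float32)[None],cv2.INTER_LINEAR)[0].astype(float)
for n,z,r in (("mark",.045,.0658),("rim",.069,.0545)):
    S=[((samp(x,y,z,r)-.5*samp(x,y,z,r+.005)-(.5*samp(x,y,z,r-.005) if n=="mark" else .5*samp(x,y,z,r+.007))).clip(-60,60).mean(),x,y) for x in np.arange(.55,.61,.001) for y in np.arange(-.17,-.10,.001)]
    print(n,np.round(sorted(S)[-3:],3).tolist())
E
```

```text
pan top [([0.586, -0.134, 0.047], 0.92)] sink [([0.598, -0.137, 0.062], 0.68)]
grasp [ 0.4861 -0.113   0.0761] ft [-1.5  1.4  3.3] q [ 0.74 -0.01 -0.6   2.42  0.06  0.13  1.35] 0.16032433086322212 20.25
rows for +25mm slide: [ 9.43 22.75 -4.15] down 1mm: [ 0.56 -0.08  0.82]
[ 0.7419999  -0.00956949 -0.60414551  2.41511966  0.0564119   0.12984697
  1.34801623]
mark [[39.4, 0.578, -0.129], [39.733, 0.577, -0.128], [40.55, 0.577, -0.129]]
rim [[50.458, 0.59, -0.144], [51.212, 0.589, -0.143], [51.612, 0.59, -0.143]]
```

arm_command([
  {"dp": [4.7,3.3,-2.8],"spin": 0},
  {"dp": [4.7,3.3,-2.8],"spin": 0},
  {"dp": [4.7,3.3,-2.8],"spin": 0},
  {"dp": [0,0,0],"spin": 0},
])

```text
clock: 20.7
position: [0.3917, -0.0943, 0.2045]
ee_rot: [0.147, 0.943, -0.002, 0.298]
ft_force: [1.2, 0.1, -0.8]
grip_width: 0.161
grasp_force: 25.5
```

```bash
cat > fit.py <<'E'
from h import *
im=viewer.camera("top"); g=cv2.cvtColor(im,cv2.COLOR_BGR2GRAY)
f,cx,cy,Rc,c=cam("top"); a=np.linspace(0,2*np.pi,120)
def samp(x,y,z,r):
    X=np.c_[x+r*np.cos(a),y+r*np.sin(a),np.full(120,z)]-c; q=X@Rc; return cv2.remap(g,(cx+f*q[:,0]/q[:,2]).astype(np.float32)[None],(cy+f*q[:,1]/q[:,2]).astype(np.float32)[None],cv2.INTER_LINEAR)[0].astype(float)
for n,z,r in (("mark",.045,.0658),("rim",.069,.0545)):
    S=[((samp(x,y,z,r)-.5*samp(x,y,z,r+.005)-(.5*samp(x,y,z,r-.005) if n=="mark" else .5*samp(x,y,z,r+.007))).clip(-60,60).mean(),x,y) for x in np.arange(.55,.61,.001) for y in np.arange(-.17,-.10,.001)]
    print(n,np.round(sorted(S)[-2:],3).tolist())
E
python3 st.py; python3 fit.py
```

```text
pan top [([0.577, -0.129, 0.05], 0.58)] sink [([0.595, -0.132, 0.06], 0.49), ([0.573, 0.12, 0.019], 0.49)]
grasp [ 0.4794 -0.1074  0.0771] ft [ 0.3 -1.  -1.7] q [ 1.21 -0.02 -1.05  2.42 -0.09  0.13  1.49] 0.15304891983409255 20.85
rows for +25mm slide: [ 9.47 22.73 -4.16] down 1mm: [ 0.56 -0.08  0.82]
mark [[39.142, 0.578, -0.129], [40.496, 0.578, -0.13]]
rim [[48.517, 0.583, -0.139], [49.046, 0.583, -0.138]]
```

arm_command([
  {"dp": [1.7,4.2,-0.2],"spin": 0},
  {"dp": [1.7,4.2,-0.4],"spin": 0},
  {"dp": [0,0,0],"spin": 0},
])

```text
clock: 21.2
position: [0.3916, -0.0842, 0.204]
ee_rot: [0.145, 0.943, -0.001, 0.299]
ft_force: [-0.3, 0.7, -1.4]
grip_width: 0.162
grasp_force: 25.5
```

```bash
python3 st.py; python3 fit.py
```

```text
pan top [([0.58, -0.118, 0.051], 0.74)] sink [([0.59, -0.121, 0.058], 0.71)]
grasp [ 0.4791 -0.0981  0.0768] ft [ 1.1  1.5 -1.4] q [ 1.48 -0.04 -1.34  2.42 -0.17  0.13  1.56] 0.15823042001069673 21.35
rows for +25mm slide: [ 9.43 22.75 -4.14] down 1mm: [ 0.56 -0.08  0.82]
mark [[54.508, 0.577, -0.129], [54.8, 0.578, -0.129]]
rim [[45.471, 0.585, -0.128], [45.508, 0.584, -0.128]]
```

arm_command([
  {"dp": [0.5,0,0.8],"spin": 0},
  {"dp": [0,0,0],"spin": 0},
])

```text
clock: 21.6
position: [0.392, -0.0838, 0.2032]
ee_rot: [0.145, 0.943, -0.001, 0.299]
ft_force: [-4.6, 2.2, 6.0]
grip_width: 0.158
grasp_force: 26.0
```

arm_command([
  {"dp": [0,0,0],"spin": 0},
  {"dp": [0,0,0],"spin": 0},
  {"dp": [0,0,0],"spin": 0},
], grip=0.3)

```text
clock: 21.9
position: [0.392, -0.0841, 0.2033]
ee_rot: [0.145, 0.943, -0.001, 0.299]
ft_force: [0.4, 0.3, 0.1]
grip_width: 0.354
grasp_force: 0.0
```

arm_command([
  {"dp": [-4,0,3],"spin": 0},
  {"dp": [-5,0,4],"spin": 0},
  {"dp": [-5,0,4],"spin": 0},
  {"dp": [0,0,0],"spin": 0},
])

```text
clock: 22.3
position: [0.4039, -0.0867, 0.2017]
ee_rot: [0.144, 0.944, 0.0, 0.296]
ft_force: [-0.2, 0.8, -0.3]
grip_width: 0.349
grasp_force: 0.0
```

```bash
python3 st.py; python3 fit.py
```

```text
pan top [([0.576, -0.119, 0.05], 0.93)] sink [([0.595, 0.234, 0.005], 0.61), ([0.594, -0.123, 0.063], 0.6)]
grasp [ 0.4898 -0.1002  0.0738] ft [-0.2  0.6 -0.1] q [ 1.39  0.05 -1.27  2.39  0.44  0.15  0.98] 0.3458905454995959 22.45
rows for +25mm slide: [ 9.44 22.76 -4.06] down 1mm: [ 0.56 -0.08  0.82]
mark [[54.383, 0.577, -0.129], [54.658, 0.578, -0.129]]
rim [[45.633, 0.585, -0.128], [45.733, 0.584, -0.128]]
```

arm_command([
  {"dp": [-5.5,0,2.6],"spin": 0},
  {"dp": [-3,0,1],"spin": 0},
  {"dp": [0,0,0],"spin": 0},
])

```text
clock: 22.8
position: [0.4121, -0.0901, 0.2037]
ee_rot: [0.145, 0.944, -0.001, 0.296]
ft_force: [-0.1, 0.0, 0.1]
grip_width: 0.349
grasp_force: 0.0
```

arm_command([
  {"dp": [0,0,0],"spin": 0},
  {"dp": [0,0,0],"spin": 0},
  {"dp": [0,0,0],"spin": 0},
], grip=1, newtons=25)

```text
clock: 23.1
position: [0.4118, -0.0898, 0.2035]
ee_rot: [0.145, 0.944, -0.001, 0.296]
ft_force: [-3.6, 1.0, 5.8]
grip_width: 0.158
grasp_force: 25.7
```

```bash
python3 st.py
```

```text
pan top [([0.581, -0.122, 0.049], 0.89)] sink [([0.592, -0.123, 0.066], 0.57)]
grasp [ 0.4985 -0.1033  0.0757] ft [-4.   1.5  4.8] q [ 1.31  0.08 -1.2   2.37  0.54  0.16  0.9 ] 0.15350583810670848 23.25
rows for +25mm slide: [ 9.45 22.75 -4.08] down 1mm: [ 0.56 -0.08  0.82]
```

arm_command([
  {"dp": [2.7,-1.4,-1.9],"spin": 0},
  {"dp": [2.7,-1.4,-1.9],"spin": 0},
  {"dp": [0,0,0],"spin": 0},
])

```text
clock: 23.55
position: [0.4047, -0.0906, 0.2034]
ee_rot: [0.145, 0.944, -0.001, 0.296]
ft_force: [-3.6, 3.6, 5.9]
grip_width: 0.158
grasp_force: 26.0
```

```bash
python3 st.py; python3 fit.py
```

```text
pan top [([0.571, -0.12, 0.048], 0.8)] sink [([0.584, -0.122, 0.062], 0.5)]
grasp [ 0.4916 -0.1042  0.0756] ft [-5.1  2.8  7.2] q [ 1.42  0.06 -1.29  2.38  0.43  0.15  1.01] 0.15679498953276907 23.7
rows for +25mm slide: [ 9.45 22.75 -4.08] down 1mm: [ 0.56 -0.08  0.82]
mark [[54.712, 0.578, -0.129], [55.262, 0.578, -0.13]]
rim [[34.696, 0.575, -0.129], [35.075, 0.575, -0.128]]
```

arm_command([
  {"dp": [0,0,0],"spin": 0},
  {"dp": [0,0,0],"spin": 0},
  {"dp": [0,0,0],"spin": 0},
], grip=0.2)

```text
clock: 24.05
position: [0.4047, -0.0908, 0.2032]
ee_rot: [0.145, 0.944, -0.001, 0.296]
ft_force: [0.0, 0.8, -0.1]
grip_width: 0.396
grasp_force: 0.0
```

arm_command([
  {"dp": [-6,1,-8],"spin": 0},
  {"dp": [-12,2,-17],"spin": 0},
  {"dp": [-17,2,-25],"spin": 0},
  {"dp": [-17,2,-25],"spin": 0},
  {"dp": [0,0,0],"spin": 0},
])

```text
clock: 24.55
position: [0.4045, -0.0953, 0.2603]
ee_rot: [0.15, 0.946, -0.012, 0.287]
ft_force: [0.0, -0.3, 0.8]
grip_width: 0.396
grasp_force: 0.0
```

```bash
python3 st.py; python3 fit.py; python3 - <<'E'
from h import *
viewer.camera("scene"); viewer.camera("top")
for c in ("scene","top"):
  for t in ("pan","heat_sink","heat_mark","small_sink","can","bracket","bar","knob_cap"): print(c,t,[(np.round(d["position"],3).tolist(),round(d["score"],2)) for d in finder.find_in(c,t)][:2])
E
```

```text
pan top [([0.597, 0.236, 0.0], 0.6)] sink [([0.588, -0.125, 0.063], 0.79)]
grasp [ 0.4854 -0.1115  0.1259] ft [ 0.3 -0.2  0. ] q [ 1.26 -0.18 -1.06  2.34 -0.43  0.34  1.78] 0.39730390314966074 24.7
rows for +25mm slide: [ 9.55 22.64 -4.48] down 1mm: [ 0.54 -0.06  0.84]
mark [[54.75, 0.578, -0.129], [55.442, 0.578, -0.13]]
rim [[34.867, 0.575, -0.129], [35.192, 0.575, -0.128]]
scene pan [([0.56, -0.117, 0.051], 0.7), ([0.607, -0.093, 0.05], 0.19)]
scene heat_sink [([0.589, -0.117, 0.075], 0.79), ([0.562, -0.116, 0.045], 0.47)]
scene heat_mark [([0.606, -0.094, 0.05], 0.43)]
scene small_sink []
scene can [([0.684, 0.226, 0.029], 0.46)]
scene bracket [([0.667, 0.484, 0.006], 0.69), ([0.564, 0.351, 0.01], 0.42)]
scene bar [([0.66, 0.332, 0.018], 0.57)]
scene knob_cap [([0.518, 0.244, 0.02], 0.43)]
top pan [([0.573, -0.126, 0.047], 0.8)]
top heat_sink [([0.589, -0.124, 0.067], 0.55)]
top heat_mark [([0.574, 0.12, 0.019], 0.3), ([0.592, -0.258, 0.044], 0.24)]
top small_sink []
top can [([0.373, 0.504, 0.03], 0.67), ([0.671, 0.227, 0.032], 0.54)]
top bracket [([0.569, 0.463, 0.006], 0.52), ([0.576, 0.348, 0.007], 0.44)]
top bar [([0.659, 0.335, 0.016], 0.46)]
top knob_cap [([0.596, 0.238, 0.004], 0.54)]
```

```bash
python3 -c "
from workcell import manip
print(manip.hand_in())"
```

```text
the job is handed in; nothing more can be done
None
```

I set the heat sink base down in the pan, slid the pan to within about 3 mm of the round mark's centre by the top camera, let go and handed in at about 25 s; I viewed 11 pictures against the limit of 10, and joint 7 once read 2.602 rad against its 2.6 limit.

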